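Park the print roller in its sloped gutter

TASK

With the fingertips, push the metal roller that lies in the sloped gutter up to the top end, over the crest and down into the cradle against the end stop, then push the keeper arm round until it lies fully across the gutter behind the roller so that it cannot roll back. Do not pick up the roller or lift it off the gutter floor, and do not flick it. Leave the other things on the bench where they are.

Things in the scene. Friction and masses are not known exactly. Their poses are not given: they have to be found in the camera images.
- gutter: sheet-aluminium gutter, 281 mm long, fixed to the bench. Origin: on the bench top under its middle; +x level, uphill along its centre line, +y across it (left when looking uphill), z up. Floor 70 mm wide between side walls 4 mm thick that rise only 12 mm above the floor. The floor climbs at 8 degrees from the low end to the crest, then falls at 10 degrees (the cradle) to the end stop
- low_end (a point): floor surface at the low end, on the centre line; gutter frame x = -150, z = 40 mm. A sill 6 mm thick and 8 mm above the floor stands just downhill of it and keeps the roller in; nothing stands behind the sill, so a fingertip at least 12 mm above the floor line can come in behind the roller
- crest (a point): floor surface at the crest, on the centre line; gutter frame x = +60, z = 69.5 mm
- cradle (a point): where the roller's centre rests when it lies in the cradle against the end stop; gutter frame x = +100, z = 88 mm. The end stop is an upright plate, face at x = +125 mm, 6 mm thick, top 100 mm above the bench
- ramp: the gutter's climbing floor. Origin: on the floor surface at the low end, on the centre line; +x up along the slope (crest at 212 mm), y as the gutter's, z square to the floor
- roller: smooth steel roller lying across the gutter, black dots at its end centres, diameter 50, length 64 mm, about 0.25 to 0.5 kg, slippery. Origin: its centre; y along its length, other axes turn as it rolls. Starts against the sill (gutter frame x = -135, z = 67 mm). Rolls back if let go before the crest; past it, rolls by itself into the cradle
- keeper (a joint): angle of the keeper, a level steel arm on an upright pivot (light friction, about 1 N at the tip; stays where left). In the gutter frame it points along 250 degrees minus this angle (from +x towards +y). 0 = open, outside the gutter on its -y side; grows as it swings by way of downhill over the gutter; 2.79 rad = closed, square across towards +y, at its limit. Starts at 0.17 to 0.79
- keeper_pivot (a point): keeper's pivot axis at the arm's mid-height; gutter frame x = +66, y = -52, z = 94 mm. The arm is 10 mm wide, 18 mm tall (85 to 103 mm above the bench); a 20 mm round boss is at the pivot
- keeper_tip (a point): on the keeper arm's centre line at mid-height, 90 mm from the pivot axis, at the arm's free end
- spare_roller: a second identical metal roller, diameter 50 mm, 64 mm tall, standing upright on the bench beside the gutter; leave it alone. Origin: centre of its underside
- jar: small amber jar with white lid, diameter 44 mm, 58 mm tall, beside the gutter; leave it alone. Origin: centre of its underside
- book: closed black book lying flat, 150 x 105 x 32 mm, on the bench beyond the gutter's uphill end; leave it alone. Origin: centre of its underside
- bottle: small blue bottle, diameter 38 mm, 85 mm tall, beside the gutter's low end; leave it alone. Origin: centre of its underside
- brush: flat brush lying on the bench, 200 mm long; leave it alone. Origin: on its underside near its middle
- frame: picture frame lying flat, 180 x 140 x 14 mm; leave it alone. Origin: centre of its underside
Not all that is in view belongs to the job. Leave any red or turquoise look-alike of the roller alone.

How it is judged:
By the outcome, as a careful person would: the job done as asked, in the order asked, and still so for the second after the job is handed in, with the robot touching nothing.
It also fails if it takes over 58 s, if anything falls off the work surface, if the arm or the gripper's body presses on something with over 40 N, if the wrist force passes 120 N, or if a joint passes its speed limit or range.

ROBOT

A 6-joint arm with a two-finger parallel gripper is mounted at the origin on the work surface. World frame = base frame: x ahead of the robot, y to its left, z up, the work surface at z = 0. Lengths are in mm, angles in rad, forces in N, time in s.
With the tool pointing down it reaches from about 350 to 875 mm from the base axis. Payload 4.2 kg.
Tool frame: the origin (TCP) lies midway between the tips of the shut fingers; the grasp point (between the pads) lies 19 mm behind it; z points along the fingers, y is the direction in which the jaws open and shut (so a half turn about z gives the same grasp; the last joint's range is limited). The gripper opens to 85 mm and grips with 20 to 120 N. Pads are 22 mm wide; open, the fingers measure 114 mm over their backs; the gripper's body (76 mm by 85 mm) begins 54 mm behind the grasp point. The pads swing forward as they close: fully open they stand 13 mm farther back than shut.
Start: joints at [1.365, 0.385, 0.008, 0, -1.194, -0.259], TCP at [280.119, 558.688, 231.312] pointing down, gripper open.
Joint ranges: [-3.14, 3.14], [-1.21, 2.06], [-1.07, 1.41], [-3.16, 2.05], [-2.99, -0.16], [-3.1, 3.1]. Speed limits (rad/s): [2.79, 2.79, 3.14, 3.14, 3.14, 3.14].

INTERFACE

Orientations are given as a unit quaternion [x, y, z, w].
In Python, from bench import read_state, get_image, job_done, search_frame, regions_of gives the robot as it stands.
- The arm moves only by the tool servo_tool, never from a script. Its arguments are lists of equal length, an entry for each row: "turn": the turn, a rotation vector about the world's x, y, z in rad, a list of three; "dp": the shift along the world's x, y, z in m, a list of three; "fingers": the finger opening in m, from 0 to 0.0854. In form: {"turn": [[rx, ry, rz], ...], "dp": [[tx, ty, tz], ...], "fingers": [fingers, ...]}. A call has exactly 5 rows; each row shifts and turns the pose as measured when the row begins; what a row does not reach is not made up. A row lasts 1/8 s, in which the tool goes at most 62.5 mm and 10.7 degrees, less where a joint would pass 70% of its speed; a pose out of reach is approached as far as the arm can. A call is refused whole if a number of a shift passes 0.0625 or a number of a turn 0.188, either way. A call with a gripper value outside its range is refused whole. The fingers move at their own pace and stop on an object; the grip force is fixed at half the most. Time passes only in rows, so rows that do not move let the fingers close, or fill a call up. It gives the time, the measured TCP pose, the force and the opening at its end, in the units of the state.
- read_state(): the state, without advancing time (a new reading comes with each control period).
- get_image(name): name is "scene" or "top" or "wrist"; returns a dict with "img" (420x560x3 uint8, red, green, blue), "vfov" (degrees; the focal length in pixels is half the picture's height over the tangent of half this angle, whatever the lens; pixels are square), "cx", "cy" (the principal point, pixels), "k1" (the pictures are not rectified: a ray, as slopes to the right and down, at radius r is drawn at 1 + k1 r^2 times it, then the intrinsics apply), "world_from_camera" (4x4, takes a point from camera to world coordinates); the wrist camera has in their place "mount" (4x4, takes a point from camera to tool coordinates, whose origin is the TCP and whose axes are the flange's). Camera axes: x right, y down, z forward; pixel columns grow to the right and rows downward; lengths in mm; the calibration is good to about 2 mm. A picture is of the moment at which its call begins: read the wrist's pose just before it. There is no depth.
- job_done(): hands the job in, once; it reports no verdict.
Trained networks look in the newest picture that a camera, given by its name, has taken for a name from the list of things; names that differ only in an ending like _2 or _b are one class to them, and where a whole thing is asked for, a point or a joint stands for the part that bears it (a point fixed in the world has none). Each returns a list of dicts, best first, with "score" (0 to 1); they miss things now and then, are a little off and sometimes report something else, mostly with a low value. They report only what shows in the picture. A call takes as long as a camera call. They do not tell look-alikes from the thing itself.
- search_frame(query, camera): "box" ([left, top, width, height] in pixels, round what is visible of it).
- regions_of(query, camera): "region" (420x560 bool, what is visible of it) and "box" ([left, top, width, height] in pixels, round what is visible of it).
The state is a dict: "clock": time; "joints": joint angles; "joint_vel": joint speeds; "joint_efforts": joint torques, N m; "position": TCP position; "ee_rot": TCP orientation; "contact_force": force on the tool from outside, world axes, zero at the start; "wrist_torque": the same for the moment, N m; "gripper_width": finger opening in mm.
Only numpy, scipy, OpenCV 4.12 (cv2) and the standard library are available. Lean on these libraries where they do the work, as an engineer would, in place of code of your own. Each camera call takes 0.05 s, during which the arm holds its last target. There are 200 camera calls.

## Working session

There is one attempt and no reset: what is moved stays moved. The work goes in short steps, Python scripts to look and compute and a tool call to move; the robot and the scene stay as the last step left them, time stands still between calls to the robot, and variables do not carry over. Pictures are saved under pics/ and viewed, about 8 in all and at most 12, crops included, and the job is handed in when it is done.

Besides the shell and the picture viewer there is one more tool, called by a JSON object that holds its "fn" and its "kwargs", one argument or row to a line. servo_tool: Moves the arm, as the interface text tells. Its arguments: {"type":"object","properties":{"turn":{"type":"array","items":{"type":"array","items":{"type":"number"}}},"dp":{"type":"array","items":{"type":"array","items":{"type":"number"}}},"fingers":{"type":"array","items":{"type":"number"}}},"required":["turn","dp","fingers"]}

```bash
mkdir -p pics; ls; python3 - <<'E'
from bench import *
import cv2,numpy as np
for n in ["scene","top"]:
    d=get_image(n); cv2.imwrite(f"pics/{n}0.png",d["img"][:,:,::-1])
    print(n,d["vfov"],d["cx"],d["cy"],d["k1"],np.round(d["world_from_camera"],3).tolist())
    for q in ["gutter","roller","keeper"]:
        for r in search_frame(q,n)[:3]: print(q,round(r["score"],2),np.round(r["box"],1))
s=read_state();print(s)
E
```

```text
pics
scene 47.818669472218694 280.73129208806483 206.90267329345963 0.002790308619164332 [[-0.636, 0.533, -0.559, 1196.934], [0.772, 0.439, -0.46, 476.335], [0.0, -0.724, -0.69, 863.888], [0.0, 0.0, 0.0, 1.0]]
gutter 0.58 [249.3 182.7  92.3  79.6]
roller 0.88 [172.6 235.7  31.7  29.9]
roller 0.74 [248.2 165.3  24.5  29.9]
roller 0.72 [261.1 136.6  20.7  24. ]
keeper 0.71 [251.  223.3  44.2   9.1]
top 56.38232773317012 280.9936550478303 201.6386116047656 0.027021043082362233 [[-0.038, -0.972, 0.232, 294.235], [-0.999, 0.036, -0.014, -55.637], [0.005, -0.232, -0.973, 1208.081], [0.0, 0.0, 0.0, 1.0]]
gutter 0.78 [218.3 165.7  98.5  71.5]
roller 0.81 [290.6 134.7  22.6  15.8]
roller 0.6 [301.5 205.5  18.6  21.8]
keeper 0.66 [247.2 168.4  24.7  24.1]
keeper 0.4 [221.6 168.1  92.   67.7]
{'clock': 0.4, 'joints': array([ 1.36462698e+00,  3.84801145e-01,  7.72277430e-03, -6.29777260e-05,
       -1.19399314e+00, -2.58595492e-01]), 'joint_vel': array([-0.0019007 , -0.00166968,  0.00231616,  0.00280105, -0.00038975,
       -0.00056707]), 'joint_efforts': array([ 1.62193578e-05, -3.91589034e+01,  1.88329303e+01,  4.18462694e+00,
       -1.47251834e-03,  1.63951199e-06]), 'position': array([280.07128319, 558.62630051, 231.17211295]), 'ee_rot': array([ 9.73117815e-01, -2.30307835e-01, -2.56618351e-05,  1.38312064e-04]), 'contact_force': array([ 0.02030132, -1.50985073,  0.79124345]), 'wrist_torque': array([ 0.02600881, -0.01918107, -0.02161485]), 'gripper_width': 85.25898731777664}
```

```bash
python3 - <<'E'
import cv2,numpy as np
a=cv2.imread("pics/scene0.png")[110:290,140:400];b=cv2.imread("pics/top0.png")[110:290,140:400]
m=np.vstack([cv2.resize(x,None,fx=3,fy=3,interpolation=2)[:, :780] for x in (a,b)])
cv2.imwrite("pics/s.png",m[:540]);cv2.imwrite("pics/t.png",m[540:])
E
```

```text
(no output)
```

View pics/s.png

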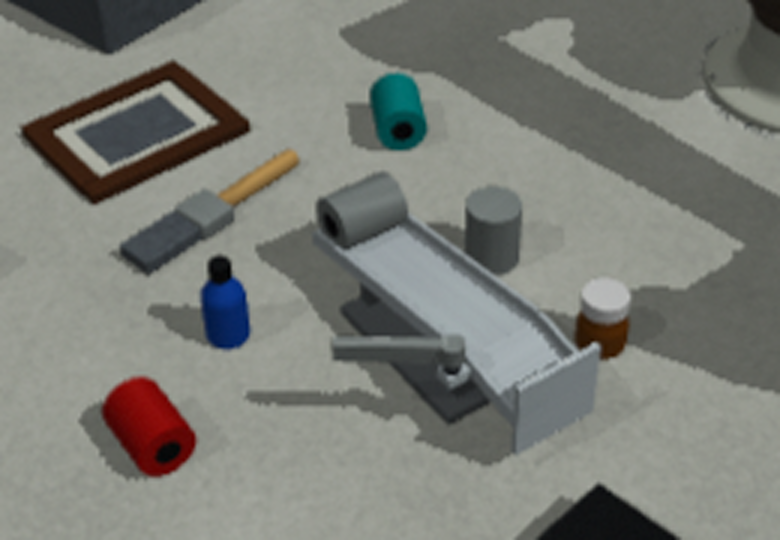

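View pics/t.png

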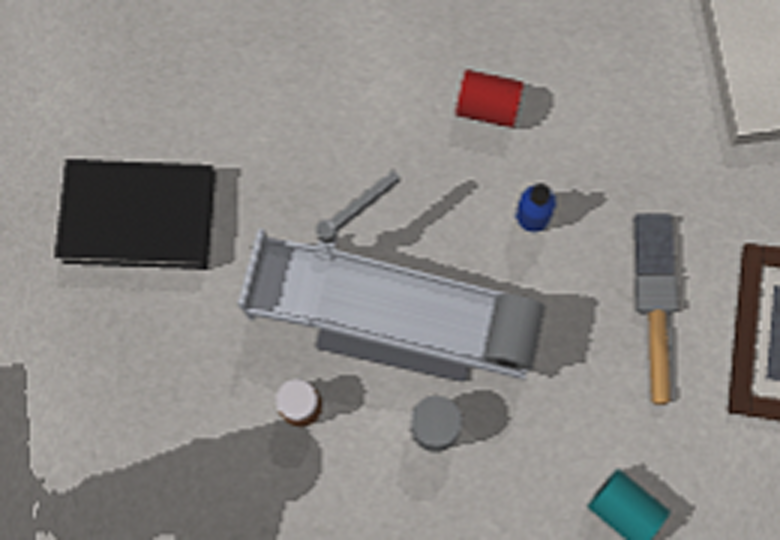

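```bash
cat > h.py <<'E'
import numpy as np, cv2
from bench import *
from scipy.optimize import least_squares
from scipy.spatial.transform import Rotation as R
def proj(d,P,T=None):
    T=np.array(d["world_from_camera"]) if T is None else T
    c=(np.atleast_2d(P)-T[:3,3])@T[:3,:3]
    s=c[:,:2]/c[:,2:]; s=s*(1+d["k1"]*(s**2).sum(1,keepdims=True))
    f=d["img"].shape[0]/2/np.tan(np.radians(d["vfov"]/2))
    return s*f+[d["cx"],d["cy"]]
def g2w(p,P):
    c,s=np.cos(p[2]),np.sin(p[2]); P=np.atleast_2d(P).astype(float)
    return np.c_[p[0]+c*P[:,0]-s*P[:,1],p[1]+s*P[:,0]+c*P[:,1],P[:,2]]
E
cat > fit.py <<'E'
from h import *
T=get_image("top");S=get_image("scene")
def kt(a,z=103): t=np.radians(250)-a; return [66+90*np.cos(t),-52+90*np.sin(t),z]
top=[((262,232),[128,-39,100]),((243,314),[128,39,100]),((326,230),[66,-52,104]),((523,375),[-153,39,52])]
sc=[((598,347),[131,39,100]),((517,403),[131,-39,100]),((453,342),[66,-52,104]),((331,222),[-135,-32,67])]
px=lambda L:np.array([l[0] for l in L])/3+[140,110]-.33
pt=lambda L:[l[1] for l in L]
def f(q):
    return np.r_[(proj(T,g2w(q,pt(top)+[kt(q[3])]))-np.vstack([px(top),(np.array([[395,174]])/3+[140,110])])).ravel(),
     (proj(S,g2w(q,pt(sc)+[kt(q[3],94)]))-np.vstack([px(sc),(np.array([[334,347]])/3+[140,110])])).ravel()]
r=least_squares(f,[400,0,1.4,.5],x_scale=[10,10,.1,.1],loss='soft_l1')
print(r.x,np.round(f(r.x).reshape(-1,2),1).tolist())
np.save("pose.npy",r.x)
E
python3 fit.py
```

```text
[ 5.41243060e+02 -2.92220618e+01  1.31216923e+00  3.04368227e-01] [[-0.0, -1.1], [-0.4, -3.0], [0.2, -0.4], [0.1, 0.3], [0.5, -0.8], [1.4, -0.9], [1.3, -4.6], [0.1, -0.4], [0.1, 0.9], [-0.4, -0.2]]
```

```bash
python3 - <<'E'
from h import *
q=np.load("pose.npy")
ims=[]
for n in ["scene","top"]:
    d=get_image(n); im=cv2.resize(d["img"][110:290,140:400,::-1],None,fx=3,fy=3,interpolation=2)
    def L(pts,c):
        p=(proj(d,g2w(q,pts))-[140,110]+.5)*3-.5
        cv2.polylines(im,[np.round(p).astype(int)],False,c,1)
    for y in (-39,39): L([[-150,y,52],[60,y,81.5],[125,y,70]],(0,0,255))
    for y in (-35,35): L([[-150,y,40],[60,y,69.5],[125,y,58]],(255,0,0))
    L([[125,-39,58],[125,-39,100],[125,39,100],[125,39,58]],(0,255,0))
    L([[131,-39,58],[131,-39,100],[131,39,100],[131,39,58]],(0,255,255))
    t=np.radians(250)-q[3];L([[66,-52,103],[66+90*np.cos(t),-52+90*np.sin(t),103]],(255,0,255))
    L([[-135,-32,67],[-135,32,67]],(255,0,255))
    ims.append(im[60:500,200:640])
cv2.imwrite("pics/ov.png",cv2.resize(np.hstack(ims),(800,400)))
E
```

```text
(no output)
```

View pics/ov.png

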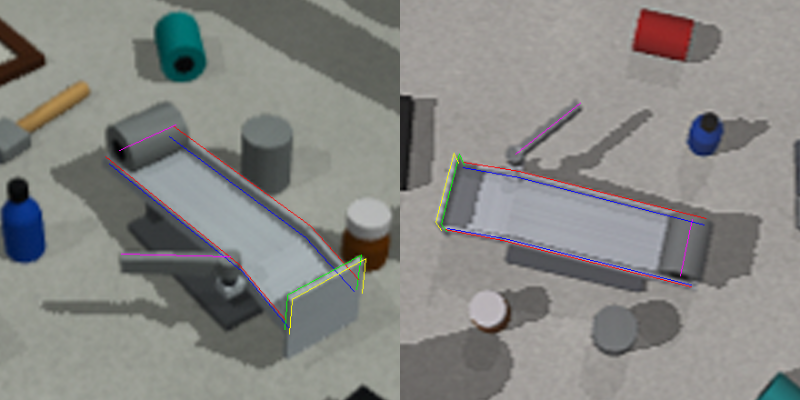

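```bash
sed -i "s/,loss='soft_l1'//" fit.py; python3 fit.py; python3 - <<'E'
from h import *
q=np.load("pose.npy")
for n,p in dict(start=[-200,0,150],mid=[-40,0,0],push0=[-175,0,57]).items(): print(n,g2w(q,p).round(1))
d=get_image("wrist");print(np.round(d["mount"],3).tolist(),d["vfov"])
E
```

```text
[ 5.41806627e+02 -2.87044032e+01  1.31213921e+00  3.14449611e-01] [[-0.2, -1.2], [-0.6, -3.2], [-0.0, -0.6], [-0.0, 0.1], [0.6, -0.7], [1.5, -0.7], [1.3, -4.4], [0.1, -0.2], [0.1, 1.1], [-0.4, -0.2]]
start [[ 490.7 -222.1  150. ]]
mid [[531.6 -67.4   0. ]]
push0 [[ 497.  -197.9   57. ]]
[[0.0, -0.952, -0.307, 78.61], [1.0, 0.0, -0.001, -0.199], [0.001, -0.307, 0.952, -144.11], [0.0, 0.0, 0.0, 1.0]] 58.054972904074496
```

{"fn": "servo_tool", "kwargs": {
  "turn": [
    [0,0,-0.18],
    [0,0,-0.18],
    [0,0,-0.18],
    [0,0,-0.18],
    [0,0,-0.18]
  ],
  "dp": [
    [0.02,-0.058,0.015],
    [0.02,-0.058,0.015],
    [0.02,-0.058,0.015],
    [0.02,-0.058,0.01],
    [0.02,-0.058,0.01]
  ],
  "fingers": [0.025,0.025,0.025,0.025,0.025]
}}

```text
clock: 1.38
position: [378.9, 268.4, 294.9]
ee_rot: [0.769, -0.639, -0.0, 0.001]
contact_force: [1.4, -0.3, 1.4]
gripper_width: 25.2
```

{"fn": "servo_tool", "kwargs": {
  "turn": [
    [0,0,-0.09],
    [0,0,-0.09],
    [0,0,-0.09],
    [0,0,-0.09],
    [0,0,-0.085]
  ],
  "dp": [
    [0.025,-0.056,0.0],
    [0.025,-0.056,0.0],
    [0.025,-0.056,0.0],
    [0.025,-0.056,0.0],
    [0.025,-0.056,0.0]
  ],
  "fingers": [0.025,0.025,0.025,0.025,0.025]
}}

```text
clock: 2.0
position: [505.0, -17.8, 298.9]
ee_rot: [-0.604, 0.797, -0.001, 0.004]
contact_force: [2.8, 0.7, -0.3]
gripper_width: 24.7
```

{"fn": "servo_tool", "kwargs": {
  "turn": [
    [0,0,0],
    [0,0,0],
    [0,0,0],
    [0,0,0],
    [0,0,0]
  ],
  "dp": [
    [0.02,-0.056,0.0],
    [0.0,-0.02,0.0],
    [0,0,0],
    [0,0,0],
    [0,0,0]
  ],
  "fingers": [0.025,0.025,0.025,0.025,0.025]
}}

```text
clock: 2.62
position: [526.1, -99.0, 298.5]
ee_rot: [-0.601, 0.799, -0.001, 0.004]
contact_force: [0.5, 0.5, -0.3]
gripper_width: 25.0
```

```bash
cat > wov.py <<'E'
from h import *
import sys
def wT(d,s):
    M=np.eye(4);M[:3,:3]=R.from_quat(s["ee_rot"]).as_matrix();M[:3,3]=s["position"];return M@np.array(d["mount"])
if __name__=="__main__":
    q=np.load("pose.npy");s=read_state();d=get_image("wrist");print(s["clock"],s["position"],s["joints"].round(2))
    np.savez("w.npz",img=d["img"],T=wT(d,s),**{k:d[k] for k in("vfov","cx","cy","k1")})
    im=cv2.resize(d["img"][:,:,::-1],(800,600),interpolation=2)
    def L(pts,c):
        p=(proj(d,g2w(q,pts),wT(d,s))+.5)*800/560-.5
        cv2.polylines(im,[np.round(p).astype(int)],False,c,1)
    for y in (-39,39): L([[-150,y,52],[60,y,81.5],[125,y,70]],(0,0,255))
    L([[125,-39,58],[125,-39,100],[125,39,100],[125,39,58]],(0,255,0))
    t=np.radians(250)-q[3];L([[66,-52,103],[66+90*np.cos(t),-52+90*np.sin(t),103]],(255,0,255))
    L([[-135,-32,67],[-135,32,67]],(255,0,255))
    cv2.imwrite(sys.argv[1],im)
E
python3 wov.py pics/w1.png
```

```text
2.625 [526.08368747 -98.98624985 298.5058441 ] [ 0.12  0.19 -0.1  -0.   -1.28 -0.4 ]
```

View pics/w1.png

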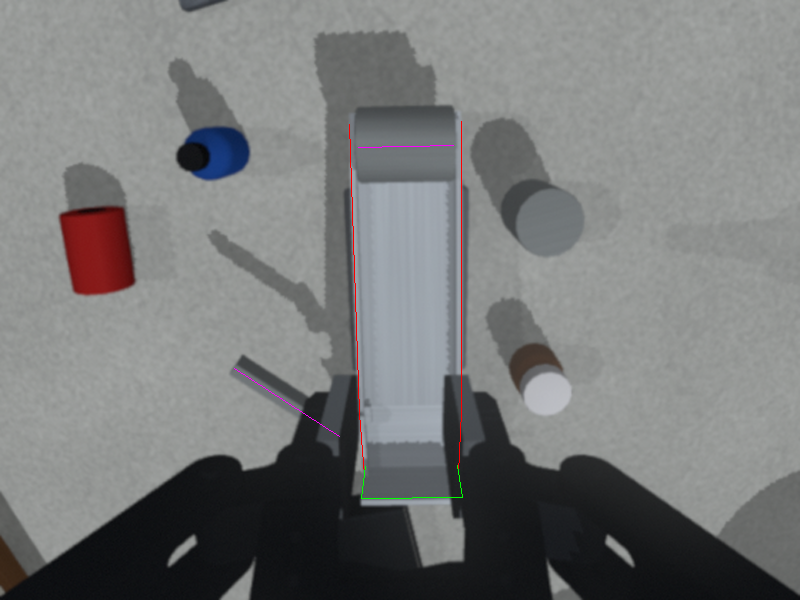

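{"fn": "servo_tool", "kwargs": {
  "turn": [
    [0,0,0.023],
    [0,0,0],
    [0,0,0],
    [0,0,0],
    [0,0,0]
  ],
  "dp": [
    [-0.012,-0.041,-0.03],
    [-0.012,-0.041,-0.03],
    [-0.011,-0.041,-0.03],
    [0,0,-0.03],
    [0,0,-0.028]
  ],
  "fingers": [0.025,0.025,0.025,0.025,0.025]
}}

```text
clock: 3.3
position: [493.0, -220.8, 150.9]
ee_rot: [-0.615, 0.789, -0.005, 0.008]
contact_force: [0.6, 1.0, 0.9]
gripper_width: 25.4
```

{"fn": "servo_tool", "kwargs": {
  "turn": [
    [0,0,0],
    [0,0,0],
    [0,0,0],
    [0,0,0],
    [0,0,0]
  ],
  "dp": [
    [0,0,-0.03],
    [0,0,-0.03],
    [0,0,-0.02],
    [0,0,-0.016],
    [0,0,0]
  ],
  "fingers": [0.025,0.025,0.025,0.025,0.025]
}}

```text
clock: 3.92
position: [493.5, -216.8, 51.1]
ee_rot: [-0.618, 0.786, -0.005, 0.008]
contact_force: [0.5, -0.5, 0.3]
gripper_width: 24.9
```

```bash
cat > st.py <<'E'
from h import *
q=np.load("pose.npy");s=read_state();p=s["position"];d=p[:2]-q[:2];c,t=np.cos(q[2]),np.sin(q[2])
print(s["clock"],"gutter",np.round([c*d[0]+t*d[1],-t*d[0]+c*d[1],p[2]],1),"F",s["contact_force"].round(1),"yaw",R.from_quat(s["ee_rot"]).as_matrix()[:,0].round(3),c.round(3),t.round(3))
E
python3 st.py; python3 - <<'E'
from h import *
from wov import wT
s=read_state()
ims=[get_image(n)["img"][y:y+100,200:333,::-1] for n,y in(("scene",130),("top",160))]
cv2.imwrite("pics/c2.png",np.hstack([cv2.resize(i,(400,300),interpolation=2) for i in ims]))
E
```

```text
3.925 gutter [-194.1   -1.4   51.1] F [ 0.5 -0.5  0.3] yaw [-0.237 -0.972 -0.006] 0.256 0.967
```

View pics/c2.png

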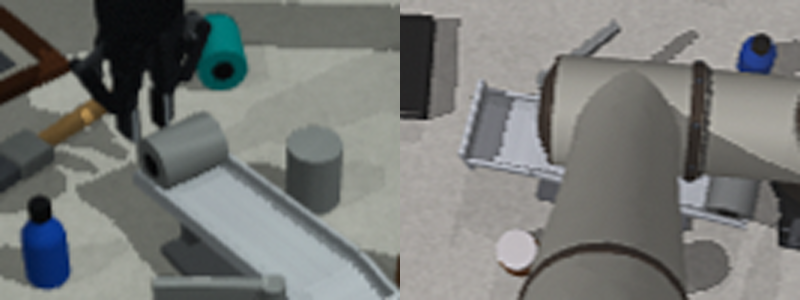

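{"fn": "servo_tool", "kwargs": {
  "turn": [
    [0,0,-0.015],
    [0,0,0],
    [0,0,0],
    [0,0,0],
    [0,0,0]
  ],
  "dp": [
    [0.0033,0.0145,0.003],
    [0.0015,0.0058,0],
    [0.0015,0.0058,0.0008],
    [0.002,0.0077,0.0011],
    [0.0026,0.0097,0.0014]
  ],
  "fingers": [0.025,0.025,0.025,0.025,0.025]
}}

```text
clock: 4.65
position: [508.1, -173.2, 63.0]
ee_rot: [-0.612, 0.791, -0.009, 0.011]
contact_force: [-0.7, -1.3, 1.2]
gripper_width: 25.2
```

```bash
python3 st.py
```

```text
4.65 gutter [-148.3   -4.4   63. ] F [-0.7 -1.3  1.2] yaw [-0.251 -0.968 -0.006] 0.256 0.967
```

```bash
cat >> st.py <<'E'
x=-np.r_[c,t,0];z=np.r_[0,0,-1.];Rd=np.c_[x,np.cross(z,x),z]
print("rotvec",(R.from_matrix(Rd)*R.from_quat(s["ee_rot"]).inv()).as_rotvec().round(3))
gx=c*d[0]+t*d[1];print("zref",52.35+.1405*(gx+171))
E
python3 st.py
```

```text
4.65 gutter [-148.3   -4.4   63. ] F [-0.7 -1.3  1.2] yaw [-0.251 -0.968 -0.006] 0.256 0.967
rotvec [ 0.001  0.028 -0.005]
zref 55.536678257298156
```

{"fn": "servo_tool", "kwargs": {
  "turn": [
    [0,0.014,-0.003],
    [0,0.014,0],
    [0,0,0],
    [0,0,0],
    [0,0,0]
  ],
  "dp": [
    [0.001,0.0115,-0.004],
    [0.0011,0.012,-0.001],
    [0.0031,0.0116,0.001],
    [0.0031,0.0116,0.0015],
    [0.0031,0.0116,0.0015]
  ],
  "fingers": [0.025,0.025,0.025,0.025,0.025]
}}

```text
clock: 5.28
position: [519.5, -110.6, 61.3]
ee_rot: [-0.611, 0.792, 0.001, -0.002]
contact_force: [-1.1, -2.0, 1.8]
gripper_width: 24.9
```

```bash
python3 st.py
```

```text
5.275 gutter [-84.8   0.6  61.3] F [-1.1 -2.   1.8] yaw [-0.253 -0.967  0.002] 0.256 0.967
rotvec [ 0.001 -0.005 -0.002]
zref 64.45424175389887
```

{"fn": "servo_tool", "kwargs": {
  "turn": [
    [0,-0.003,0],
    [0,0,0],
    [0,0,0],
    [0,0,0],
    [0,0,0]
  ],
  "dp": [
    [0.0031,0.0116,0.0022],
    [0.0031,0.0116,0.002],
    [0.0031,0.0116,0.0018],
    [0.0031,0.0116,0.0018],
    [0.0028,0.0106,0.0016]
  ],
  "fingers": [0.025,0.025,0.025,0.025,0.025]
}}

```text
clock: 5.9
position: [535.6, -49.3, 71.6]
ee_rot: [-0.611, 0.792, 0.0, -0.001]
contact_force: [-0.4, -2.8, 1.3]
gripper_width: 25.0
```

```bash
python3 st.py;  python3 - <<'E'
from h import *
ims=[get_image(n)["img"][y:y+100,x:x+133,::-1] for n,y,x in(("scene",150,230),("top",160,200))]
cv2.imwrite("pics/c3.png",np.hstack([cv2.resize(i,(400,300),interpolation=2) for i in ims]))
E
```

```text
5.9 gutter [-21.5   0.8  71.6] F [-0.4 -2.8  1.3] yaw [-0.253 -0.967  0.001] 0.256 0.967
rotvec [ 0.001 -0.001 -0.003]
zref 73.34965319450565
```

View pics/c3.png

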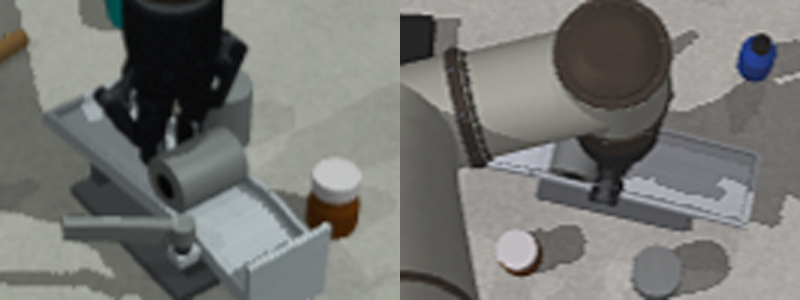

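{"fn": "servo_tool", "kwargs": {
  "turn": [
    [0,0,0],
    [0,0,0],
    [0,0,0],
    [0,0,0],
    [0,0,0]
  ],
  "dp": [
    [0.0026,0.0097,0.0018],
    [0.0026,0.0097,0.0016],
    [0.0023,0.0087,0.0014],
    [0.0018,0.0068,0.001],
    [0.0015,0.0058,0.0008]
  ],
  "fingers": [0.025,0.025,0.025,0.025,0.025]
}}

```text
clock: 6.62
position: [546.9, -6.5, 78.6]
ee_rot: [-0.611, 0.792, 0.0, -0.001]
contact_force: [-0.2, -0.6, 0.4]
gripper_width: 25.0
```

```bash
python3 st.py
```

```text
6.625 gutter [22.8  0.7 78.6] F [-0.2 -0.6  0.4] yaw [-0.253 -0.967  0.002] 0.256 0.967
rotvec [ 0.001 -0.002 -0.003]
zref 79.57463843836365
```

{"fn": "servo_tool", "kwargs": {
  "turn": [
    [0,0,0],
    [0,0,0],
    [0,0,0],
    [0,0,0],
    [0,0,0]
  ],
  "dp": [
    [0.0013,0.0048,0.0005],
    [0.0013,0.0048,0],
    [0.0013,0.0048,0],
    [0.0013,0.0048,0],
    [0.0013,0.0048,0]
  ],
  "fingers": [0.025,0.025,0.025,0.025,0.025]
}}

```text
clock: 7.25
position: [554.5, 20.4, 78.8]
ee_rot: [-0.611, 0.792, 0.0, 0.0]
contact_force: [-0.0, 0.7, -1.2]
gripper_width: 25.0
```

```bash
python3 st.py;  python3 - <<'E'
from h import *
ims=[get_image(n)["img"][y:y+100,x:x+133,::-1] for n,y,x in(("scene",170,240),("top",160,200))]
cv2.imwrite("pics/c4.png",np.hstack([cv2.resize(i,(400,300),interpolation=2) for i in ims]))
E
```

```text
7.25 gutter [50.7  0.3 78.8] F [-0.   0.7 -1.2] yaw [-0.253 -0.967 -0.   ] 0.256 0.967
rotvec [-0.    -0.    -0.003]
zref 83.50145307376008
```

View pics/c4.png

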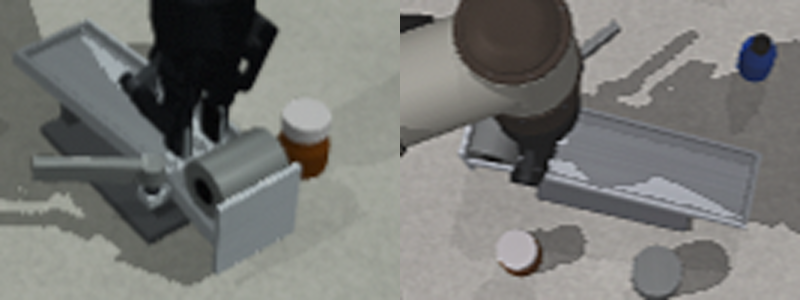

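```bash
cat > kp.py <<'E'
from h import *
q=np.load("pose.npy");s=read_state()
def w(th,extra=0,r=65):
    a=np.radians(th);e=np.r_[np.cos(a),np.sin(a)];n=np.r_[-e[1],e[0]]
    o=5+11*abs(n[0])+14.5*abs(n[1])+extra
    return g2w(q,np.r_[np.r_[66,-52]+r*e+o*n,88])[0]
if __name__=="__main__":
    print("now",s["position"].round(1));prev=None
    print("start",w(232,12).round(1))
    for th in list(range(232,89,-8))+[90]:
        p=w(th);print(th,p.round(1),None if prev is None else (p-prev).round(1));prev=p
E
python3 kp.py
```

```text
now [554.6  20.5  78.8]
start [675.8  -9.1  88. ]
232 [666.2 -16.3  88. ] None
224 [660.8 -23.7  88. ] [-5.4 -7.4  0. ]
216 [654.1 -30.4  88. ] [-6.7 -6.7  0. ]
208 [646.1 -36.3  88. ] [-7.9 -5.8  0. ]
200 [637.1 -40.9  88. ] [-9.  -4.7  0. ]
192 [627.2 -44.2  88. ] [-9.9 -3.3  0. ]
184 [616.6 -45.8  88. ] [-10.6  -1.7   0. ]
176 [607.1 -46.3  88. ] [-9.5 -0.4  0. ]
168 [598.8 -45.9  88. ] [-8.3  0.4  0. ]
160 [590.2 -44.3  88. ] [-8.6  1.5  0. ]
152 [581.6 -41.5  88. ] [-8.6  2.9  0. ]
144 [573.2 -37.2  88. ] [-8.4  4.2  0. ]
136 [565.3 -31.6  88. ] [-7.9  5.7  0. ]
128 [558.1 -24.6  88. ] [-7.2  7.   0. ]
120 [551.9 -16.2  88. ] [-6.2  8.3  0. ]
112 [547.   -6.8  88. ] [-4.9  9.4  0. ]
104 [543.7   3.6  88. ] [-3.4 10.3  0. ]
96 [542.1  14.5  88. ] [-1.6 11.   0. ]
90 [542.  23.  88.] [-0.   8.4  0. ]
```

{"fn": "servo_tool", "kwargs": {
  "turn": [
    [0,0,0],
    [0,0,0],
    [0,0,0],
    [0,0,0],
    [0,0,0]
  ],
  "dp": [
    [-0.0026,-0.0097,0.01],
    [0,0,0.03],
    [0,0,0.03],
    [0,0,0.02],
    [0,0,0]
  ],
  "fingers": [0.025,0.025,0.025,0,0]
}}

```text
clock: 7.98
position: [550.5, 7.3, 173.7]
ee_rot: [-0.61, 0.792, 0.0, 0.0]
contact_force: [-0.1, -0.2, -0.2]
gripper_width: -0.2
```

{"fn": "servo_tool", "kwargs": {
  "turn": [
    [0,0,0],
    [0,0,0],
    [0,0,0],
    [0,0,0],
    [0,0,0]
  ],
  "dp": [
    [0.043,-0.004,0],
    [0.043,-0.004,0],
    [0.043,-0.004,0],
    [0,0,0],
    [0,0,-0.02]
  ],
  "fingers": [0,0,0,0,0]
}}

```text
clock: 8.6
position: [679.7, -7.6, 150.3]
ee_rot: [-0.61, 0.793, 0.002, -0.002]
contact_force: [-0.5, 0.6, 0.7]
gripper_width: 0.1
```

{"fn": "servo_tool", "kwargs": {
  "turn": [
    [0,0,0],
    [0,0,0],
    [0,0,0],
    [0,0,0],
    [0,0,0]
  ],
  "dp": [
    [0,0,-0.025],
    [0,0,-0.02],
    [0,0,-0.012],
    [0,0,-0.003],
    [0,0,0]
  ],
  "fingers": [0,0,0,0,0]
}}

```text
clock: 9.22
position: [673.6, -9.0, 85.1]
ee_rot: [-0.609, 0.793, 0.004, -0.005]
contact_force: [0.2, 0.1, 0.3]
gripper_width: -0.2
```

```bash
python3 st.py;  python3 - <<'E'
from h import *
print(read_state()["position"])
ims=[get_image(n)["img"][y:y+100,x:x+133,::-1] for n,y,x in(("scene",170,240),("top",140,200))]
cv2.imwrite("pics/c5.png",np.hstack([cv2.resize(i,(400,300),interpolation=2) for i in ims]))
E
```

```text
9.225 gutter [  52.8 -122.4   85.1] F [0.2 0.1 0.3] yaw [-0.258 -0.966  0.003] 0.256 0.967
rotvec [-0.    -0.014  0.003]
zref 83.79059945054365
[673.62012379  -8.98759702  85.05447769]
```

View pics/c5.png

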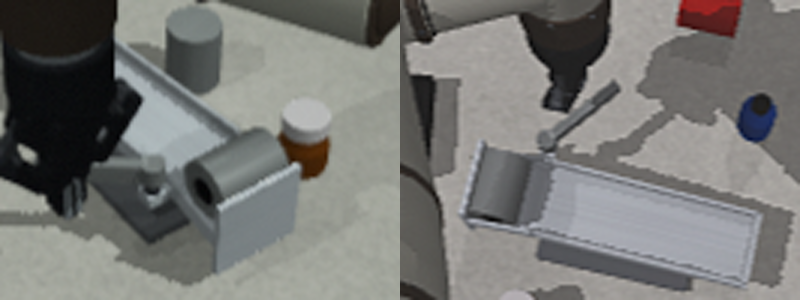

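{"fn": "servo_tool", "kwargs": {
  "turn": [
    [0,-0.007,0.003],
    [0,-0.007,0],
    [0,0,0],
    [0,0,0],
    [0,0,0]
  ],
  "dp": [
    [-0.0064,-0.0073,0.002],
    [-0.0064,-0.0073,0.002],
    [-0.0067,-0.0067,0],
    [-0.0079,-0.0058,0],
    [-0.009,-0.0047,0]
  ],
  "fingers": [0,0,0,0,0]
}}

```text
clock: 9.95
position: [637.4, -41.9, 92.4]
ee_rot: [-0.61, 0.792, -0.002, 0.004]
contact_force: [1.9, 1.4, 0.3]
gripper_width: -0.0
```

{"fn": "servo_tool", "kwargs": {
  "turn": [
    [0,0,0],
    [0,0.005,0],
    [0,0,0],
    [0,0,0],
    [0,0,0]
  ],
  "dp": [
    [-0.0099,-0.0028,-0.002],
    [-0.0106,-0.0014,-0.001],
    [-0.0095,-0.0002,0],
    [-0.0083,0.0004,0],
    [-0.0086,0.0015,0]
  ],
  "fingers": [0,0,0,0,0]
}}

```text
clock: 10.58
position: [587.8, -45.2, 89.6]
ee_rot: [-0.61, 0.792, -0.001, 0.003]
contact_force: [2.4, 0.6, 0.7]
gripper_width: 0.2
```

```bash
python3 st.py;  python3 - <<'E'
from h import *
print(read_state()["position"])
ims=[get_image(n)["img"][y:y+100,x:x+133,::-1] for n,y,x in(("scene",170,240),("top",140,200))]
cv2.imwrite("pics/c6.png",np.hstack([cv2.resize(i,(400,300),interpolation=2) for i in ims]))
E
```

```text
10.575 gutter [ -4.2 -48.6  89.6] F [2.4 0.6 0.7] yaw [-0.255 -0.967 -0.003] 0.256 0.967
rotvec [-0.002  0.006 -0.001]
zref 75.78496942298506
[587.75491634 -45.20928514  89.6009063 ]
```

View pics/c6.png

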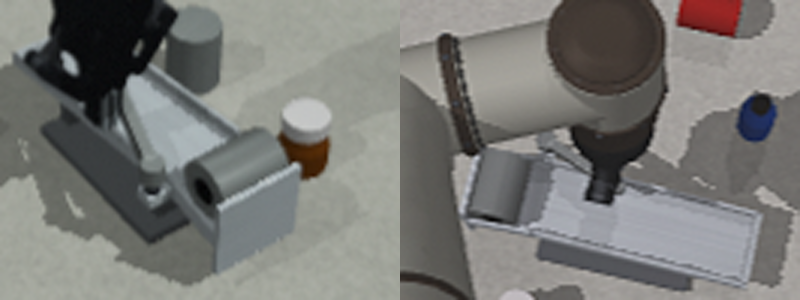

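{"fn": "servo_tool", "kwargs": {
  "turn": [
    [0,0.005,0],
    [0,0,0],
    [0,0,0],
    [0,0,0],
    [0,0,0]
  ],
  "dp": [
    [-0.007,0.0035,0],
    [-0.0084,0.0042,0],
    [-0.0079,0.0057,0],
    [-0.0072,0.007,0],
    [-0.006,0.0083,0]
  ],
  "fingers": [0,0,0,0,0]
}}

```text
clock: 11.3
position: [548.4, -15.1, 89.5]
ee_rot: [-0.61, 0.792, 0.001, -0.0]
contact_force: [1.0, -0.7, -0.3]
gripper_width: 0.1
```

Target was (552, −16); next to (542, 15) and on to the limit.

{"fn": "servo_tool", "kwargs": {
  "turn": [
    [0,0,0],
    [0,0,0],
    [0,0,0],
    [0,0,0],
    [0,0,0]
  ],
  "dp": [
    [-0.002,0.0085,0],
    [-0.001,0.009,0],
    [0,0.009,0],
    [0,0.006,0],
    [0,0.004,0]
  ],
  "fingers": [0,0,0,0,0]
}}

```text
clock: 11.92
position: [543.9, 21.9, 89.4]
ee_rot: [-0.611, 0.792, 0.0, -0.003]
contact_force: [5.3, -22.3, -2.1]
gripper_width: -0.1
```

```bash
python3 st.py
```

```text
11.925 gutter [49.4 10.9 89.4] F [  5.3 -22.3  -2.1] yaw [-0.253 -0.967  0.005] 0.256 0.967
rotvec [ 0.004 -0.005 -0.003]
zref 83.32108521716984
```

{"fn": "servo_tool", "kwargs": {
  "turn": [
    [0,0,0],
    [0,0,0],
    [0,0,0],
    [0,0,0],
    [0,0,0]
  ],
  "dp": [
    [-0.002,-0.006,0],
    [-0.004,-0.014,0.005],
    [0,0,0.04],
    [0,0,0.05],
    [0,0,0.05]
  ],
  "fingers": [0,0,0,0,0]
}}

```text
clock: 12.55
position: [532.8, -0.9, 233.8]
ee_rot: [-0.61, 0.792, 0.004, -0.009]
contact_force: [1.5, -0.3, 0.4]
gripper_width: 0.2
```

{"fn": "servo_tool", "kwargs": {
  "turn": [
    [0,0,0],
    [0,0,0],
    [0,0,0],
    [0,0,0],
    [0,0,0]
  ],
  "dp": [
    [-0.01,-0.05,0.02],
    [-0.01,-0.05,0.02],
    [-0.01,-0.05,0.02],
    [0,0,0],
    [0,0,0]
  ],
  "fingers": [0,0,0,0,0]
}}

```text
clock: 13.18
position: [501.5, -155.6, 302.5]
ee_rot: [-0.61, 0.792, 0.001, -0.002]
contact_force: [0.2, -0.1, -0.8]
gripper_width: -0.1
```

```bash
python3 st.py;  python3 - <<'E'
from h import *
q=np.load("pose.npy");ims=[]
for n,y,x in(("scene",150,220),("top",140,200)):
    d=get_image(n);im=cv2.resize(d["img"][y:y+120,x:x+120,::-1],(400,400),interpolation=2)
    ims.append(im)
    k=regions_of("keeper",n); print(n,[(round(a["score"],2),np.round(a["box"])) for a in k[:2]])
    print("model closed pivot/tip",proj(d,g2w(q,[[66,-52,103],[66,38,103]])).round(1).tolist())
cv2.imwrite("pics/c7.png",np.hstack(ims))
E
```

```text
13.175 gutter [-132.9    6.5  302.5] F [ 0.2 -0.1 -0.8] yaw [-0.255 -0.967  0.002] 0.256 0.967
rotvec [ 0.001 -0.005 -0.001]
zref 57.69728139504239
scene [(0.71, array([285., 212.,  41.,  20.])), (0.67, array([247., 176.,  93.,  85.]))]
model closed pivot/tip [[290.8, 223.8], [321.9, 207.6]]
top [(0.73, array([161., 162.,  48.,  40.]))]
model closed pivot/tip [[248.3, 185.8], [240.9, 215.2]]
```

View pics/c7.png

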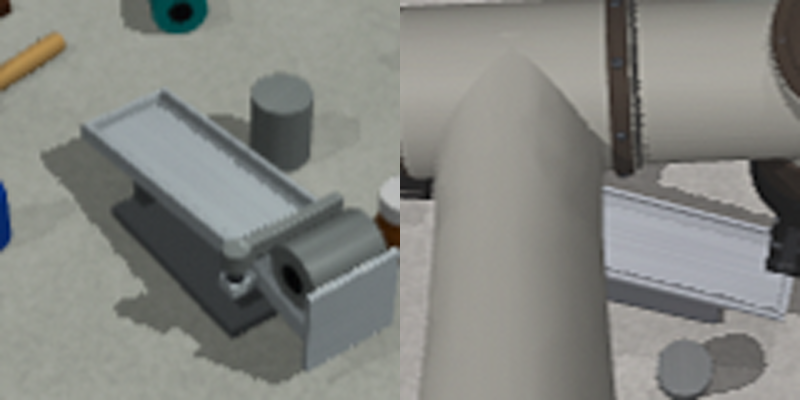

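{"fn": "servo_tool", "kwargs": {
  "turn": [
    [0,0,0],
    [0,0,0],
    [0,0,0],
    [0,0,0],
    [0,0,0]
  ],
  "dp": [
    [-0.01,-0.06,0],
    [-0.01,-0.06,0],
    [-0.01,-0.06,0],
    [-0.01,-0.06,0],
    [0,0,0]
  ],
  "fingers": [0,0,0,0,0]
}}

```text
clock: 14.0
position: [463.6, -395.8, 298.6]
ee_rot: [-0.617, 0.787, 0.003, -0.004]
contact_force: [0.5, 0.4, -0.7]
gripper_width: -0.2
```

```bash
python3 - <<'E'
from h import *
q=np.load("pose.npy");ims=[]
for n,y,x in(("scene",180,260),("top",150,200)):
    d=get_image(n);im=cv2.resize(d["img"][y:y+80,x:x+80,::-1],(400,400),interpolation=2)
    p=(proj(d,g2w(q,[[66,-52,103],[66,38,103]]))-[x,y]+.5)*5-.5
    cv2.line(im,*[tuple(int(v) for v in a) for a in p],(0,0,255),1)
    ims.append(im)
    print(n,[(round(a["score"],2),np.round(a["box"])) for a in search_frame("keeper",n)[:2]])
cv2.imwrite("pics/c8.png",np.hstack(ims))
E
```

```text
scene [(0.64, array([289., 212.,  35.,  19.])), (0.63, array([148., 130.,  75.,  45.]))]
top [(0.57, array([241., 184.,  12.,  35.]))]
```

View pics/c8.png

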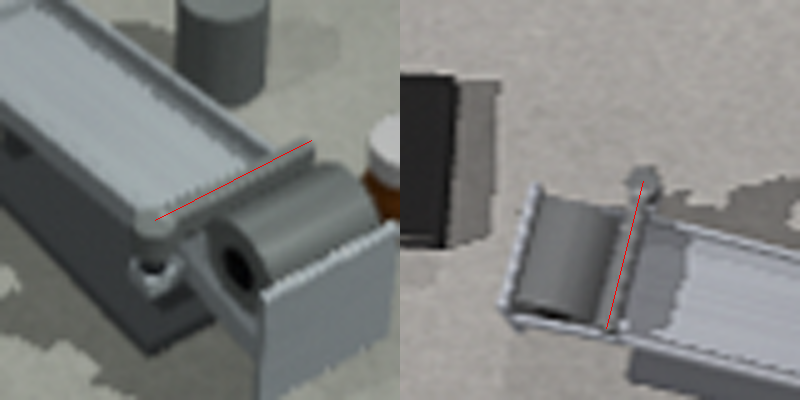

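The top view shows the arm parallel to the end stop and the roller. It stopped hard at about 22 N, so it is at its limit.

```bash
python3 -c "
from bench import *
print(job_done())"
```

```text
the job is handed in; nothing more can be done
None
```

The roller is in the cradle against the end stop, and the keeper lies across the gutter behind it. I handed the job in at about 14 s on the robot's clock.

**What I did:** I set the fingertips 25 mm apart and pushed the roller up the slope at about 0.1 m/s. I slowed down before the crest, let it roll into the cradle and retreated. Then, with the fingers shut, I pushed the keeper round in an arc until it stopped and moved the arm well clear.

**Last checks:**
- **Roller:** both camera views show it lying square against the end stop.
- **Keeper:** the push met about 22 N, far above its 1 N friction, at the expected closed position. In the top view the arm is parallel to the end stop and the roller.
- **Robot and other things:** the robot was touching nothing at the end. No other things moved in the parts of the pictures I looked at, but I did not measure them before and after.
- **Disagreement:** my fitted gutter direction is off by about 2 degrees from the keeper and end stop in the last top view. I put this down to my fit, because the keeper and end stop agree with each other.

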